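# Turn the slide carrier over with the lifter

## Robot

A 6-joint arm with a two-finger parallel gripper is mounted at the origin on a cart in front of the work surface, level with it; the furniture and walls round the work are solid. World frame = base frame: x ahead of the robot, y to its left, z up, the work surface at z = 0. Lengths are in mm, angles in degrees, forces in N, time in s.
With the tool pointing down it reaches from about 350 to 725 mm from the base axis. Payload 4.3 kg.
Tool frame: the origin (TCP) lies at the very end of the fingers, on their centre line; the grasp point (between the pads) lies grip_depth behind it (grip_depth is the distance from the TCP to the grasp point, in mm); z points along the fingers, y is the line along which they close (so a half turn about z gives the same grasp; the last joint's range is limited). The gripper opens to 85 mm and grips with 20 to 120 N. Pads are 22 mm wide; open, the fingers measure 114 mm over their backs; the gripper's body (76 mm by 85 mm) begins 54 mm behind the grasp point. The pads swing forward as they close: fully open they stand 13 mm farther back than shut.
Start: joints at [-77.309, 21.618, 4.641, 73.018, 0, 83.68], TCP at [187.315, -543.673, 231.329] pointing down, gripper open.
Joint ranges: [-156.06, 156.06], [-48.1, 94.91], [-58.44, 69.94], [-101.28, 121.22], [-78.64, 73.56], [-180, 180]. Speed limits (degrees/s): [147.25, 147.25, 180, 180, 180, 180].

## Interface

Orientations are given as a 3x3 rotation matrix whose columns are the frame's x, y, z axes.
In Python, from station import state, grab_frame, get_calibration, close_job, grip_depth gives the robot as it stands.
- The arm moves only by the shell command python3 -m crank 'ROWS' [FORCE]. ROWS is text: rows parted by semicolons, each of 7 numbers parted by spaces: the shift along the tool's x, y, z in mm, then the turn, a rotation vector about the tool's x, y, z in rad, then the finger opening in mm, from 0 to 85.4. In form: dx dy dz rx ry rz grip; .... A call has 1 to 8 rows; each row is the pose to reach, as a shift and turn from the pose commanded when the call began, along the tool's axes at that moment; what a row does not reach only later rows make up. A row lasts 1/8 s, in which the tool goes at most 62.5 mm and 10.7 degrees, less where a joint would pass 70% of its speed; a pose out of reach is approached as far as the arm can. A call with a gripper value outside its range is refused whole. The fingers move at their own pace and stop on an object; FORCE is the grip in N (left out, the last holds). Time passes only in rows, so rows that repeat a pose let the fingers close. It gives the time, the measured TCP pose, the force, the opening and the grip force at its end, in the units of the state.
- state(): the state, without advancing time (a new reading comes with each control period).
- grab_frame(name): name is "scene" or "side" or "wrist"; returns the picture (420x560x3 uint8, blue, green, red); there is no depth.
- get_calibration(name): a dict with "intrinsics" (3x3 intrinsics, pixels), "pose" (4x4, takes a point from camera to world coordinates). Camera axes: x right, y up, looking along -z (the intrinsics and any distortion apply to the point x, -y, -z); pixel columns grow to the right and rows downward; lengths in mm; the calibration is good to about 2 mm. The wrist camera is an equidistant fisheye: a pixel r from the principal point sees the ray r / f radians off the axis. A picture is of the moment at which its call begins: read the wrist's pose just before it. get_calibration takes no time and is no camera call; for the wrist camera it gives the pose at the moment of the call.
- close_job(): hands the job in; it is judged then, once.
The state is a dict: "time_s": time; "q": joint angles; "joint_vel": joint speeds; "joint_torque": joint torques, N m; "tool_pos": TCP position; "tcp_rot": TCP orientation; "force": force on the tool from outside, world axes, zero at the start; "torque": the same for the moment, N m; "opening": finger opening in mm; "grasp_force": force on a finger pad.
Only numpy, scipy, OpenCV 4.12 (cv2) and the standard library are available. Lean on these libraries where they do the work, as an engineer would, in place of code of your own. Each camera call takes 0.05 s, during which the arm holds its last target. There are 200 camera calls.

## Task

The slide carrier lies face down on the white drying board: take the lifter by its handle, slip its blade into the gap under the carrier's edge nearest the robot and tip the carrier gently over its far edge until it lies flat, rails up, on the board, without touching it with the gripper or lifting it clear of the board. Somewhere along that edge a small hidden locking clip blocks the gap, so feel whether the blade goes in left or right of it and do not force it. Then lay the lifter flat on the worktop, off the board, let go, and leave the computer mouse, the timer and the small bottle where they are.

Things in the scene. Friction and masses are not known exactly. Their poses are not given: they have to be found in the camera images.
- board: White fixed drying board, 280 mm (its x) by 160 mm (its y), 10 mm thick; its top face is 18 mm above its origin. Its levelling feet were set by hand, so the top stands 18 to 28 mm above the worktop. Origin at its centre in plan; x points roughly away from the robot. The carrier starts on its near part, with free board beyond.
- carrier: Flat steel frame with two glass slides, 84 (its x) x 100 (y) x 9 mm, 0.3 to 0.5 kg: 5 mm plate on two rails, 4 mm high, 8 wide, along x at the y sides. So under the robot-side edge (x = -42) a gap 4 mm high, 84 wide, open but for the clip. End strips bare of glass: 14 mm. Origin: centre of the rails' foot plane; z up at first, down once turned over (origin then 9 mm above the board).
- carrier_near (a point): Middle of the carrier's lower plate edge nearest the robot, 4 mm above the board: mouth of the gap. A clip 10 mm wide (along the edge), 9 mm deep, fills the gap's height there; its centre is anywhere within 25 mm left or right of this point. A blade pushed on the clip or the plate's edge meets 1.5 to 3.5 N, then shoves the carrier along.
- lifter: Loose lifter, 0.14 kg, flat on the worktop at either side of the board. Steel blade 2 mm thick, 28 wide, from x = -35 to +80 mm, free front edge at +80. Black handle bar above it, 76 mm long (x, centred), 16 wide (y), 32 to 54 mm above the blade's underside, on posts at x = -25 and +25. Origin: on the blade's underside below the handle's middle. z up.
- lifter_tip (a point): Middle of the blade's free front edge, at half its thickness.
- mouse: Bystander: black computer mouse, 107 x 62 mm, 36 mm high, lying beside the board. Origin: centre of its underside.
- timer: Bystander: small white timer, 42 x 66 x 57 mm, standing on the worktop. Origin: centre of its underside.
- reagent_3: Bystander: small white bottle with a screw cap, 40 mm across, 85 mm high. Origin: centre of its underside.
Things that resemble listed ones, but are neither listed nor needed, are in the scene too. Leave any blue or brown look-alike of the carrier alone.

How it is judged (in metres and radians):
On the way, in this order (a step that is already met when the one before it is completed fails the run):
1. the lifter has tipped the carrier up by 25 to 70 degrees and carries it there (angle between carrier's own z axis and vertical between 0.44 and 1.22 rad and contact force between lifter and carrier above 0.02 N), for 0.1 s.
2. the carrier has been turned over and lies flat on the board (angle between carrier's own z axis and vertical above 3.05 rad and z of carrier in the frame of board between 0.023 and 0.031 m), for 0.2 s.
At the end, for the whole second after the job is handed in: The carrier lies turned over (rails up) and flat within 5 degrees on the board, its centre within 105 mm (board x) and 45 mm (board y) of the board's centre, at rest; the lifter lies flat (within 6 degrees) on the worktop, touching neither board nor carrier, at rest (all of step 2 and x of carrier in the frame of board between -0.105 and 0.105 m and y of carrier in the frame of board between -0.045 and 0.045 m and linear speed of each of carrier, lifter below 0.02 m/s and angle between lifter's own z axis and vertical below 0.1 rad and height (world z) of lifter between -0.006 and 0.006 m and contact force between lifter and board below 0.05 N and contact force between lifter and carrier below 0.05 N).
It fails at once if the gripper or arm touches the carrier (contact force between any of the fingers, the arm and carrier above 0.5 N).
It fails at once if the lifter presses on the carrier with more than 15 N (contact force between lifter and carrier above 15 N).
It fails at once if the carrier is lifted clear of the board (its origin more than 65 mm above the board's top) (z of carrier in the frame of board above 0.083 m).
It fails at once if the computer mouse, timer or bottle is moved more than 20 mm (distance of any of mouse, timer, reagent_3 from where it was at the start of the episode above 0.02 m).
It also fails if it takes over 72 s, if anything falls off the work surface, if the arm or the gripper's body presses on something with over 40 N, if the wrist force passes 120 N, or if a joint passes its speed limit or range.

## Working session

There is one attempt and no reset: what is moved stays moved. The work goes in short steps, Python scripts to look and compute and a shell command to move; the robot and the scene stay as the last step left them, time stands still between calls to the robot, and variables do not carry over. Pictures are saved under pics/ and viewed, at most 10 in all, crops included, and the job is handed in when it is done.

```bash
ls; mkdir -p pics; python3 - <<'E'
from station import *
import cv2,numpy as np
np.set_printoptions(precision=3,suppress=True)
s=state();print(s, grip_depth if not callable(grip_depth) else grip_depth())
for n in("scene","side"):
    cv2.imwrite(f"pics/{n}0.png",grab_frame(n)); c=get_calibration(n); print(n,c)
E
```

```text
pics
{'time_s': 0.0, 'q': array([-77.308,  21.661,   4.561,  73.017,   0.   ,  83.681]), 'joint_vel': array([ 0.122, -0.055,  0.015, -0.003, -0.007, -0.046]), 'joint_torque': array([ -0.   , -46.36 ,  26.987,   0.021,  -0.001,   0.   ]), 'tool_pos': array([ 187.172, -542.988,  230.363]), 'tcp_rot': array([[ 0.945,  0.326, -0.   ],
       [ 0.326, -0.945,  0.002],
       [ 0.   , -0.002, -1.   ]]), 'force': array([ 0.568, -0.407, -0.242]), 'torque': array([-0.003, -0.012, -0.017]), 'grasp_force': 0.0, 'opening': 85.12177498744171} 18.700000000000003
scene {'intrinsics': array([[458.605,   0.   , 284.094],
       [  0.   , 458.605, 199.97 ],
       [  0.   ,   0.   ,   1.   ]]), 'pose': array([[ -0.825,   0.344,  -0.448, -20.106],
       [ -0.565,  -0.498,   0.659, 588.756],
       [  0.004,   0.796,   0.605, 800.041],
       [  0.   ,   0.   ,   0.   ,   1.   ]])}
side {'intrinsics': array([[428.62 ,   0.   , 280.015],
       [  0.   , 428.62 , 212.702],
       [  0.   ,   0.   ,   1.   ]]), 'pose': array([[ -0.928,   0.229,  -0.296, 245.609],
       [ -0.374,  -0.559,   0.74 , 517.301],
       [  0.004,   0.797,   0.604, 667.541],
       [  0.   ,   0.   ,   0.   ,   1.   ]])}
```

View pics/scene0.png

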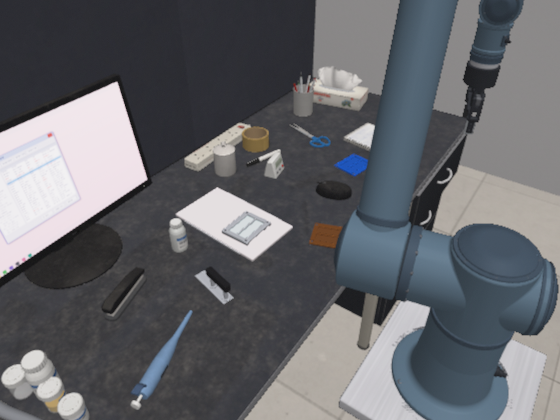

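View pics/side0.png

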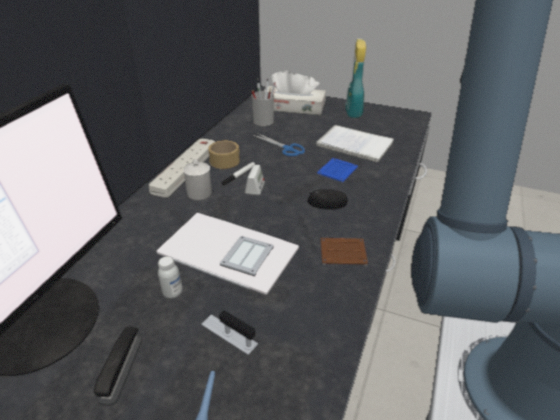

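The scene view shows the board with corners at about (177,215), (215,190), (291,227) and (255,253). The carrier is at (247,227), the lifter at (213,284) on the left side of the board, the mouse at (333,189), the timer at (274,165) and the bottle at (178,235). The side view agrees.

```bash
cat > h.py <<'E'
from station import *
import cv2,numpy as np
np.set_printoptions(precision=2,suppress=True)
def ray(n,uv,c=None):
    c=c or get_calibration(n);K=c["intrinsics"];P=c["pose"]
    x=(uv[0]-K[0,2])/K[0,0];y=(uv[1]-K[1,2])/K[1,1]
    if n=="wrist":
        r=np.hypot(x,y);k=np.sin(r)/max(r,1e-9);d=np.array([x*k,-y*k,-np.cos(r)])
    else: d=np.array([x,-y,-1.])
    d=P[:3,:3]@d;return P[:3,3],d/np.linalg.norm(d)
def onz(n,uv,z,c=None):
    o,d=ray(n,uv,c);return o+d*(z-o[2])/d[2]
def tri(rs):
    A=0;b=0
    for o,d in rs:
        M=np.eye(3)-np.outer(d,d);A=A+M;b=b+M@o
    p=np.linalg.solve(A,b);return p,[np.linalg.norm(np.cross(p-o,d)) for o,d in rs]
def comp(mask,seed):
    n,l,st,ce=cv2.connectedComponentsWithStats(mask.astype(np.uint8));
    ys,xs=np.nonzero(l>0);i=np.argmin((xs-seed[0])**2+(ys-seed[1])**2);return (l==l[ys[i],xs[i]]).astype(np.uint8)
def quad(m):
    h=cv2.convexHull(cv2.findContours(m,cv2.RETR_EXTERNAL,cv2.CHAIN_APPROX_NONE)[0][0])
    for e in np.arange(1,15,.5):
        q=cv2.approxPolyDP(h,e,True)
        if len(q)<=4:return q[:,0].astype(float)
E
python3 - <<'E'
from h import *
for n,bs,ls in(("scene",(195,215),(205,285)),("side",(190,245),(225,337))):
    I=cv2.imread(f"pics/{n}0.png");hsv=cv2.cvtColor(I,cv2.COLOR_BGR2HSV)
    print(n,I[bs[1],bs[0]],I[ls[1],ls[0]])
    b=comp((hsv[...,2]>195),bs);q=quad(b);print("board",q.tolist());print(np.array([onz(n,p,23) for p in q]))
    hull=np.zeros_like(b);cv2.fillPoly(hull,[cv2.convexHull(q.astype(np.int32))],1)
    ins=cv2.erode(hull,np.ones((3,3)))*(hsv[...,2]<190)
    s=(247,227) if n=="scene" else (248,240)
    c=comp(ins,s);q=quad(c);print("carrier",c.sum(),q.tolist());print(np.array([onz(n,p,32) for p in q]))
    l=comp((hsv[...,2]>95),ls);q=quad(l);print("lifter",l.sum(),q.tolist());print(np.array([onz(n,p,2) for p in q]))
a=cv2.imread("pics/scene0.png")[150:310,150:360];b=cv2.imread("pics/side0.png")[170:360,150:360]
v=np.hstack([cv2.resize(a,(400,305),interpolation=2),cv2.resize(b,(400,362),interpolation=2)[:305]]);
cv2.imwrite("pics/crop.png",v)
E
```

```text
scene [224 223 228] [172 166 164]
board [[177.0, 213.0], [218.0, 188.0], [291.0, 227.0], [252.0, 259.0]]
[[ 759.68  -45.17   23.  ]
 [ 744.88 -195.74   23.  ]
 [ 474.59 -171.66   23.  ]
 [ 486.24  -20.76   23.  ]]
carrier 514 [[270.0, 223.0], [247.0, 245.0], [222.0, 233.0], [246.0, 211.0]]
[[ 522.58 -145.12   32.  ]
 [ 520.06  -45.25   32.  ]
 [ 599.45  -44.4    32.  ]
 [ 604.72 -149.05   32.  ]]
lifter 432 [[194.0, 275.0], [205.0, 270.0], [233.0, 298.0], [224.0, 304.0]]
[[580.13  83.07   2.  ]
 [569.76  56.15   2.  ]
 [459.49  85.17   2.  ]
 [464.96 109.75   2.  ]]
side [223 223 226] [186 181 177]
board [[158.0, 251.0], [196.0, 214.0], [297.0, 246.0], [266.0, 291.0]]
[[ 759.67  -39.05   23.  ]
 [ 751.86 -188.82   23.  ]
 [ 479.17 -171.52   23.  ]
 [ 490.06  -20.68   23.  ]]
carrier 699 [[241.0, 236.0], [273.0, 246.0], [254.0, 276.0], [220.0, 265.0]]
[[ 606.5  -145.76   32.  ]
 [ 525.4  -141.71   32.  ]
 [ 525.83  -41.6    32.  ]
 [ 605.82  -43.79   32.  ]]
lifter 801 [[201.0, 323.0], [211.0, 314.0], [257.0, 344.0], [247.0, 354.0]]
[[580.88  83.9    2.  ]
 [573.86  57.53   2.  ]
 [461.79  86.77   2.  ]
 [469.65 112.76   2.  ]]
```

View pics/crop.png

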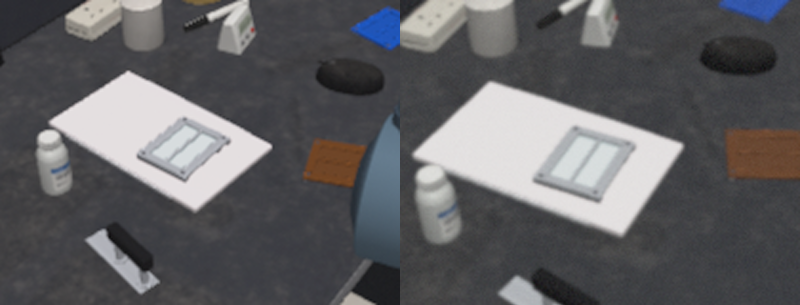

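The crop confirms that the lifter's handle sits toward the robot end, so its tip points away at about (577,70), with a yaw of about -14°. The carrier is at about (565,-95), almost square to the world axes. I'll approach with the half-turned grasp so joint 6 stays in range.

```bash
cat >> h.py <<'E'
from scipy.spatial.transform import Rotation as Ro
def plan(p,yaw,pitch=0):
    "tool rows to reach TCP p with tool z down, tool x at yaw (deg); pitch>0 lowers the blade tip"
    s=state();R=s["tcp_rot"]
    T=Ro.from_euler("zy",[yaw-180,pitch],degrees=True).as_matrix()@np.diag([-1.,1,-1])
    print("t",s["time_s"],"pos",s["tool_pos"],"F",s["force"],"shift",R.T@(np.array(p)-s["tool_pos"]),"turn",Ro.from_matrix(R.T@T).as_rotvec().round(3),"q",s["q"])
E
python3 -m crank '250 -248 40 0 0 -1.28 85;250 -248 40 0 0 -1.28 85;250 -248 40 0 0 -1.28 85;250 -248 40 0 0 -1.28 85;250 -248 40 0 0 -1.28 85;250 -248 40 0 0 -1.28 85;250 -248 40 0 0 -1.28 85;250 -248 40 0 0 -1.28 85'
python3 -c "
from h import *
plan([499,89.5,150],166)"
```

```text
time_s: 1.1
tool_pos: [342.8, -227.1, 191.0]
tcp_rot: [[-0.04, 0.999, -0.001], [0.999, 0.04, 0.0], [0.0, -0.001, -1.0]]
force: [-0.2, -0.6, -0.5]
opening: 85.2
grasp_force: 0.0
t 1.1 pos [ 342.84 -227.1   191.02] F [-0.16 -0.6  -0.49] shift [310.02 168.85  41.02] turn [-0.   -0.   -1.29] q [-42.37   3.91 -24.2   61.92  -0.01  45.32]
```

```bash
python3 -m crank '310 169 41 0 0 -1.29 85;310 169 41 0 0 -1.29 85;310 169 41 0 0 -1.29 85;310 169 41 0 0 -1.29 85;310 169 41 0 0 -1.29 85;310 169 41 0 0 -1.29 85;310 169 41 0 0 -1.29 85;310 169 41 0 0 -1.29 85'
python3 - <<'E'
from h import *
plan([499,89.5,150],166)
c=get_calibration("wrist");I=grab_frame("wrist");cv2.imwrite("pics/w1.png",I);np.save("w1.npy",c)
print(c)
E
```

```text
time_s: 2.1
tool_pos: [499.2, 88.7, 149.9]
tcp_rot: [[-0.97, 0.242, -0.001], [0.242, 0.97, -0.0], [0.001, -0.0, -1.0]]
force: [0.5, -0.4, 0.7]
opening: 85.1
grasp_force: 0.0
t 2.1 pos [499.18  88.73 149.87] F [ 0.46 -0.42  0.68] shift [ 0.36  0.71 -0.13] turn [-0. -0.  0.] q [  2.91  16.16 -15.47  58.41  -0.01  16.89]
{'intrinsics': array([[325.19,   0.  , 276.15],
       [  0.  , 325.19, 206.81],
       [  0.  ,   0.  ,   1.  ]]), 'pose': array([[  0.24,  -0.93,  -0.27, 428.88],
       [  0.97,   0.23,   0.07, 105.47],
       [ -0.  ,  -0.28,   0.96, 291.84],
       [  0.  ,   0.  ,   0.  ,   1.  ]])}
```

View pics/w1.png

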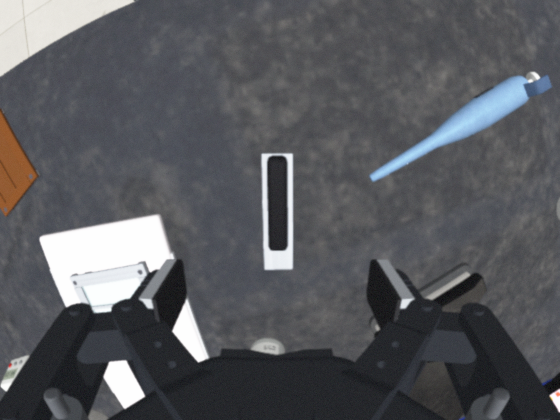

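The wrist view shows the lifter centred between the fingers, with the blade from row 153 (rear) to row 269 (tip) at columns 262–293. The board's near corners are at (40,235) and (160,214), and the carrier's near edge runs from (72,277) to (145,262).

```bash
python3 - <<'E'
from h import *
c=np.load("w1.npy",allow_pickle=True).item()
I=cv2.imread("pics/w1.png");v=I.max(2)
m=comp(v>130,(268,260));q=quad(m)
print(m.sum(),q.tolist());P=np.array([onz("wrist",p,2,c) for p in q]);print(P)
d=comp((v<45)&(cv2.dilate(m,np.ones((25,25)))>0),(278,203));ys,xs=np.nonzero(d);print("handle",d.sum(),xs.mean(),ys.mean(),onz("wrist",(xs.mean(),ys.mean()),52,c))
print("board",[onz("wrist",p,23,c) for p in((40,235),(160,214))])
print("carr",[onz("wrist",p,32,c) for p in((72,277),(145,262))])
E
```

```text
1823 [[292.0, 153.0], [292.0, 269.0], [264.0, 269.0], [261.0, 154.0]]
[[466.44 110.62   2.  ]
 [578.34  84.46   2.  ]
 [571.57  57.34   2.  ]
 [460.63  83.49   2.  ]]
handle 5 275.4 204.0 [495.1  88.3  52. ]
board [array([ 474.56, -171.76,   23.  ]), array([486.86, -17.62,  23.  ])]
carr [array([ 526.17, -142.16,   32.  ]), array([525.87, -45.96,  32.  ])]
```

```bash
python3 -m crank '2 0 60 0 0 -0.014 85;2 0 100 0 0 -0.014 85;2 0 126 0 0 -0.014 85;2 0 126 0 0 -0.014 85;2 0 126 0 0 -0.014 14;2 0 126 0 0 -0.014 10;2 0 126 0 0 -0.014 10;2 0 126 0 0 -0.014 10' 100; python3 -m crank '0 0 0 0 0 0 10;0 0 0 0 0 0 10;0 0 0 0 0 0 10;0 0 0 0 0 0 10'
```

```text
time_s: 3.15
tool_pos: [497.9, 89.5, 25.2]
tcp_rot: [[-0.975, 0.224, 0.002], [0.224, 0.975, 0.0], [-0.002, 0.001, -1.0]]
force: [1.1, 0.6, 0.9]
opening: 14.5
grasp_force: 97.4
time_s: 3.65
tool_pos: [497.8, 89.5, 25.1]
tcp_rot: [[-0.975, 0.224, 0.002], [0.224, 0.975, 0.0], [-0.001, 0.0, -1.0]]
force: [-2.0, 1.1, 5.5]
opening: 14.6
grasp_force: 97.8
```

```bash
python3 -m crank '0 0 -30 0 0 0 10;0 0 -80 0 0 0 10;20 -60 -80 0 0 -0.1 10;30 -110 -80 0 0 -0.2 10;40 -172 -70 0 0 -0.226 10;40 -172 -60 0 0 -0.226 10;40 -172 -60 0 0 -0.226 10;40 -172 -60 0 0 -0.226 10'
python3 - <<'E'
from h import *
plan([420.5,-69,85],180)
c=get_calibration("wrist");I=grab_frame("wrist");cv2.imwrite("pics/w2.png",I);np.save("w2.npy",c)
E
```

```text
time_s: 4.65
tool_pos: [420.0, -68.3, 84.3]
tcp_rot: [[-1.0, -0.002, -0.0], [-0.002, 1.0, 0.0], [0.0, 0.0, -1.0]]
force: [0.6, 0.4, -1.7]
opening: 14.5
grasp_force: 98.2
t 4.65 pos [420.03 -68.31  84.34] F [ 0.6   0.42 -1.75] shift [-0.47 -0.69 -0.66] turn [ 0. -0.  0.] q [-17.8   11.   -33.19  45.81   0.01 -17.92]
```

View pics/w2.png

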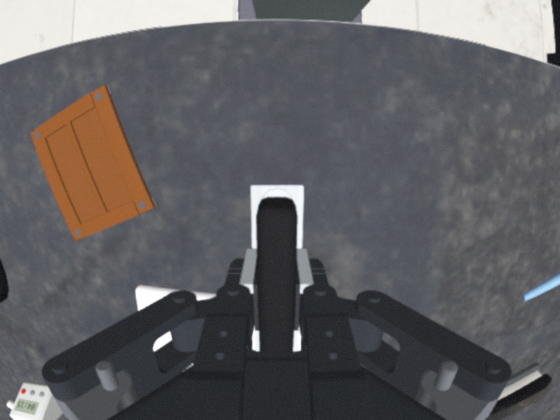

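The wrist view shows the blade square in the grip, with its rear end at (277,188). The carrier is hidden behind the gripper, so I'll find the board's top by touch with the blade.

```bash
python3 -m crank '0 0 20 0 0 0 10;0 0 27 0 0 0 10;0 0 27 0 0 0 10;0 0 27 0 0 0 10'|egrep 'pos|force:'; for i in 1 2 3 4 5; do :; done
python3 -m crank '0 0 2 0 0 0 10;0 0 2 0 0 0 10'|egrep 'pos|force:'
python3 -m crank '0 0 2 0 0 0 10;0 0 2 0 0 0 10'|egrep 'pos|force:'
```

```text
tool_pos: [420.1, -69.2, 57.8]
force: [-0.3, -0.1, -1.2]
grasp_force: 98.2
tool_pos: [419.7, -69.4, 55.4]
force: [-0.6, 0.2, -1.1]
grasp_force: 98.2
tool_pos: [419.5, -69.3, 53.2]
force: [0.1, -0.0, -1.0]
grasp_force: 98.2
```

```bash
python3 -m crank '0 0 1 0 0 0 10;0 0 1 0 0 0 10'|egrep 'pos|force:'
python3 -m crank '0 0 1 0 0 0 10;0 0 1 0 0 0 10'|egrep 'pos|force:'
python3 -m crank '0 0 1 0 0 0 10;0 0 1 0 0 0 10'|egrep 'pos|force:'
```

```text
tool_pos: [419.5, -69.3, 52.2]
force: [-1.0, -1.0, -1.4]
grasp_force: 98.2
tool_pos: [419.5, -69.3, 51.2]
force: [0.2, -0.1, -1.4]
grasp_force: 98.2
tool_pos: [419.5, -69.3, 50.2]
force: [0.6, -1.2, -1.5]
grasp_force: 98.2
```

```bash
python3 - <<'E'
from h import *
n="side";I=grab_frame(n);cv2.imwrite("pics/s2.png",cv2.resize(I[170:370,150:400],(750,600),interpolation=2))
E
```

```text
(no output)
```

View pics/s2.png

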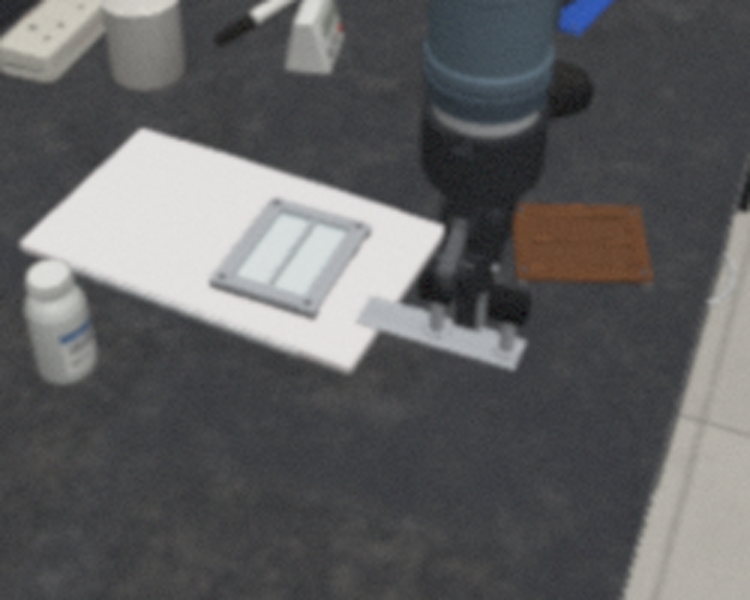

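The side crop shows the blade tip at about (368,312), over the board's near strip and just short of the carrier's near edge, on the left half. I'll keep lowering.

```bash
for k in 1; do python3 -m crank '0 0 1 0 0 0 10;0 0 1 0 0 0 10'|egrep 'pos|force:'|head -2; done
python3 -m crank '0 0 1 0 0 0 10;0 0 1 0 0 0 10'|egrep 'pos|force:'|head -2
python3 -m crank '0 0 1 0 0 0 10;0 0 1 0 0 0 10'|egrep 'pos|force:'|head -2
```

```text
tool_pos: [419.5, -69.3, 49.2]
force: [0.3, -0.6, -1.3]
tool_pos: [419.5, -69.3, 48.2]
force: [-0.0, 0.4, -2.1]
tool_pos: [419.5, -69.3, 47.2]
force: [-0.1, -0.0, -2.0]
```

```bash
python3 -m crank '0 0 1 0 0 0 10;0 0 1 0 0 0 10'|egrep 'pos|force:'|head -2
python3 -m crank '0 0 1 0 0 0 10;0 0 1 0 0 0 10'|egrep 'pos|force:'|head -2
python3 -c "
from h import *
print(state()['torque'])"
```

```text
tool_pos: [419.6, -69.3, 46.2]
force: [0.2, 0.6, -1.2]
tool_pos: [419.5, -69.3, 45.2]
force: [0.0, 0.2, -1.4]
[0.01 0.02 0.03]
```

```bash
python3 -m crank '0 0 1 0 0 0 10;0 0 1 0 0 0 10'|egrep 'pos|force:'|head -2
python3 -c "
from h import *
print(state()['torque'])"
python3 -m crank '0 0 1 0 0 0 10;0 0 1 0 0 0 10'|egrep 'pos|force:'|head -2
python3 -c "
from h import *
print(state()['torque'])"
```

```text
tool_pos: [419.6, -69.3, 44.2]
force: [-0.2, 0.9, -1.4]
[-0.02  0.02 -0.02]
tool_pos: [419.5, -69.4, 43.6]
force: [-2.0, 1.2, 4.9]
[0.06 0.2  0.02]
```

Contact comes at a TCP z of about 43.8, so the board top is about 18.7 mm, which is within the stated range. I'll raise about 1.6 mm and feel forward.

```bash
python3 -m crank '0 0 -1.7 0 0 0 10;-10 0 -1.7 0 0 0 10;-18 0 -1.7 0 0 0 10;-18 0 -1.7 0 0 0 10'|egrep 'pos|force:'|head -2
for i in 1; do python3 -m crank '-1 0 0 0 0 0 10;-2 0 0 0 0 0 10;-3 0 0 0 0 0 10;-3 0 0 0 0 0 10'|egrep 'pos|force:'|head -2;done
python3 -m crank '-1 0 0 0 0 0 10;-2 0 0 0 0 0 10;-3 0 0 0 0 0 10;-3 0 0 0 0 0 10'|egrep 'pos|force:'|head -2
```

```text
tool_pos: [438.9, -69.5, 45.1]
force: [-0.2, -0.5, -1.1]
tool_pos: [440.7, -69.3, 45.0]
force: [1.1, -0.1, -1.7]
tool_pos: [443.8, -69.3, 45.0]
force: [0.2, 0.5, -1.2]
```

```bash
python3 -m crank '-1 0 0 0 0 0 10;-2 0 0 0 0 0 10;-3 0 0 0 0 0 10'|egrep 'pos|force:'|head -2
python3 -m crank '-1 0 0 0 0 0 10;-2 0 0 0 0 0 10;-2 0 0 0 0 0 10'|egrep 'pos|force:'|head -2
python3 -m crank '-1 0 0 0 0 0 10;-2 0 0 0 0 0 10;-2 0 0 0 0 0 10'|egrep 'pos|force:'|head -2
```

```text
tool_pos: [446.7, -69.3, 45.0]
force: [0.7, -0.0, -1.9]
tool_pos: [448.6, -69.3, 44.9]
force: [-0.5, -0.0, -1.8]
tool_pos: [450.2, -69.0, 44.8]
force: [-2.4, 0.5, -0.4]
```

```bash
for i in 1 ; do python3 -m crank '0 0 0 0 0 0 10'|egrep 'pos|force:'|head -2; done; python3 -m crank '-1 0 0 0 0 0 10;-1 0 0 0 0 0 10'|egrep 'pos|force:'|head -2;  python3 -m crank '0 0 0 0 0 0 10'|egrep 'pos|force:'|head -2
```

```text
tool_pos: [450.3, -69.1, 44.8]
force: [-1.8, 1.0, -0.3]
tool_pos: [451.8, -69.3, 45.0]
force: [-1.5, 0.0, -1.7]
tool_pos: [451.7, -69.4, 45.0]
force: [-0.9, 0.4, -1.1]
```

```bash
python3 -m crank '-1 0 0 0 0 0 10;-2 0 0 0 0 0 10;-3 0 0 0 0 0 10'|egrep 'pos|force:'|head -2;  python3 -m crank '0 0 0 0 0 0 10'|egrep 'pos|force:'|head -2
python3 - <<'E'
from h import *
n="side";Is=[grab_frame(n) for _ in range(3)];I=np.mean(Is,0).astype(np.uint8);cv2.imwrite("pics/s3raw.png",I)
A=cv2.imread("pics/side0.png")
for J in(A,I):
    v=cv2.cvtColor(J,cv2.COLOR_BGR2HSV)[...,2]
    m=comp(((v<190)&(v>60))[225:285,210:280],(35,15)) 
    ys,xs=np.nonzero(m);print(m.sum(),xs.min()+210,xs.max()+210,ys.min()+225,ys.max()+225,xs.mean()+210,ys.mean()+225)
a,r=cv2.phaseCorrelate(A[228:270,225:262].mean(2).astype(np.float32),I[228:270,225:262].mean(2).astype(np.float32));print(a,r)
print(onz(n,(247,256),32),onz(n,(248,256),32))
E
```

```text
tool_pos: [454.7, -69.3, 45.0]
force: [-2.0, 1.4, -1.6]
tool_pos: [454.8, -69.3, 45.0]
force: [-1.0, -0.3, -2.9]
699 220 273 236 276 246.3175965665236 256.54363376251786
1316 218 279 225 284 254.95744680851064 253.8518237082067
(-0.11919983672147438, 0.26926504596653444) 0.9361440381076601
[564.98 -90.44  32.  ] [562.97 -91.26  32.  ]
```

The carrier has not moved in the image (shift under 0.3 px, where a 5 mm shove would show over 2 px), so the blade is going in with light rubbing. I'll go 6 mm deeper and check again.

```bash
python3 -m crank '-2 0 0 0 0 0 10;-4 0 0 0 0 0 10;-6 0 0 0 0 0 10;-6 0 0 0 0 0 10'|egrep 'pos|force:'|head -2
python3 - <<'E'
from h import *
n="side";Is=[grab_frame(n) for _ in range(3)];I=np.mean(Is,0).astype(np.uint8);cv2.imwrite("pics/s4raw.png",I)
A=cv2.imread("pics/side0.png")
a,r=cv2.phaseCorrelate(A[228:270,225:262].mean(2).astype(np.float32),I[228:270,225:262].mean(2).astype(np.float32));print(a,r)
s=state();print(s["force"],s["time_s"])
cv2.imwrite("pics/s4.png",cv2.resize(I[210:320,200:340],(764,600),interpolation=2))
E
```

```text
tool_pos: [461.0, -69.4, 45.0]
force: [-0.8, 0.6, -1.4]
(-0.0499871793779576, 0.22434150388568241) 0.8207313235600789
[-0.65  0.18 -1.21] 12.675
```

View pics/s4.png

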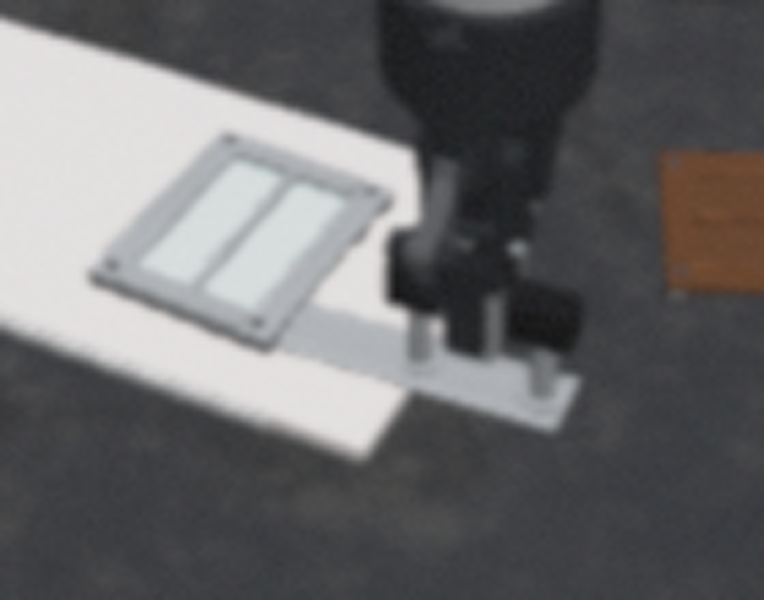

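The blade is about 15 mm under the carrier's left half with the carrier unmoved. A small dark lump at (358,237), right of the middle, looks like the clip. I'll slide the blade toward the middle while watching the side force, for a more even lift.

```bash
python3 -m crank '0 -3 0 0 0 0 10;0 -6 0 0 0 0 10;0 -9 0 0 0 0 10;0 -9 0 0 0 0 10'|egrep 'pos|force:'|head -2
python3 -m crank '0 -2 0 0 0 0 10;0 -5 0 0 0 0 10;0 -8 0 0 0 0 10;0 -8 0 0 0 0 10'|egrep 'pos|force:'|head -2
python3 -m crank '0 0 0 0 0 0 10'|egrep 'pos|force:'|head -2
```

```text
tool_pos: [460.9, -78.7, 45.1]
force: [-0.3, -0.3, 0.2]
tool_pos: [460.7, -86.6, 45.0]
force: [-0.8, -1.3, -1.6]
tool_pos: [460.6, -86.3, 45.0]
force: [-0.2, -0.2, -1.9]
```

Side forces stay near zero and the blade is now about 8 mm left of the middle. Next I'll lift to about 20° along an arc round the far edge, with the blade level and its tip bearing on the plate.

```bash
python3 -m crank '0 0 -2 0 0 0 10;-0.2 0 -5 0 0 0 10;-0.4 0 -9 0 0 0 10;-0.7 0 -13 0 0 0 10;-1.2 0 -16 0 0 0 10;-1.7 0 -19 0 0 0 10;-2.2 0 -22 0 0 0 10;-2.6 0 -25 0 0 0 10'|egrep 'pos|force:'|head -2
python3 - <<'E'
from h import *
s=state();print(s["force"],s["torque"],s["time_s"])
I=grab_frame("side")
cv2.imwrite("pics/s5.png",cv2.resize(I[190:320,180:340],(738,600),interpolation=2))
E
```

```text
tool_pos: [463.1, -86.3, 70.1]
force: [0.6, -0.6, -3.3]
[ 0.58 -0.57 -3.3 ] [-0.01  0.07 -0.04] 14.8
```

View pics/s5.png

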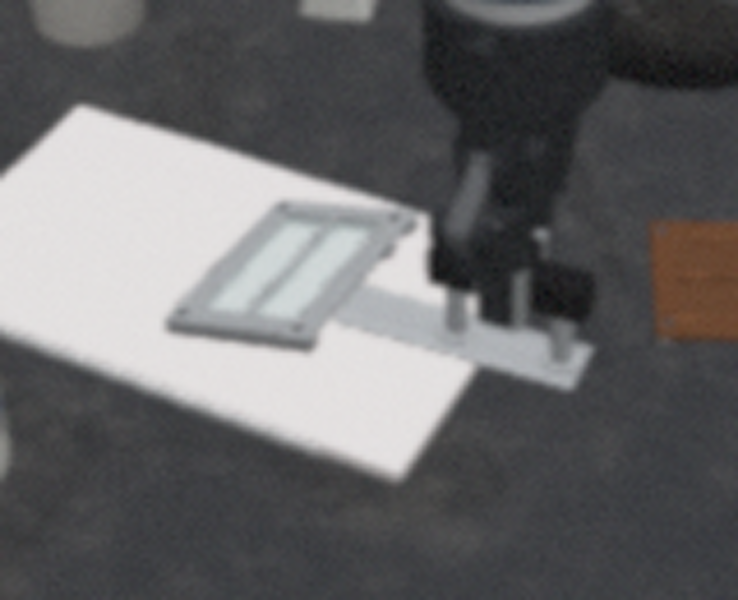

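The near edge is up about 20°, the far edge is still on the board, and the lump (clip) shows at (390,250), clear of the blade. I'll continue the arc to about 60°.

```bash
python3 -m crank '-1.8 0 -6 0 0 0 10;-4.2 0 -12 0 0 0 10;-7 0 -18 0 0 0 10;-11.4 0 -23 0 0 0 10;-16 0 -27.5 0 0 0 10;-21 0 -31.7 0 0 0 10;-26.6 0 -35.3 0 0 0 10;-32.3 0 -38.6 0 0 0 10'|egrep 'pos|force:'|head -2
python3 - <<'E'
from h import *
s=state();print(s["force"],s["torque"],s["time_s"])
I=grab_frame("side")
cv2.imwrite("pics/s6.png",cv2.resize(I[170:320,160:340],(720,600),interpolation=2))
E
```

```text
tool_pos: [496.1, -86.3, 108.9]
force: [-1.2, 0.1, -0.8]
[-1.18  0.11 -0.76] [-0.01 -0.03  0.02] 15.85
```

View pics/s6.png

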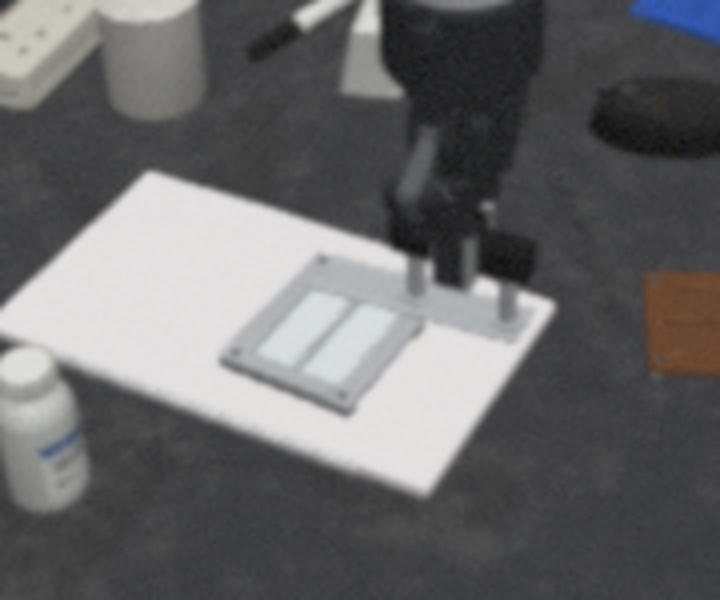

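The carrier slipped off the blade and lies flat again, a little further from the robot, with corners at about (321,258), (225,358) and (350,408) in the crop. I'll back off and measure its new pose.

```bash
python3 -m crank '20 0 -20 0 0 0 10;50 0 -20 0 0 0 10;90 0 -20 0 0 0 10;90 0 -20 0 0 0 10'|egrep 'pos|force:'|head -2
python3 - <<'E'
from h import *
print(state()["time_s"])
for n,s in(("side",(245,240)),("scene",(243,220))):
    I=np.mean([grab_frame(n) for _ in range(2)],0).astype(np.uint8);cv2.imwrite(f"pics/{n}7.png",I)
    v=I.max(2); A=cv2.imread(f"pics/{n}0.png");b=quad(comp(cv2.cvtColor(A,cv2.COLOR_BGR2HSV)[...,2]>195,(195,215) if n=="scene" else (190,245)))
    h=np.zeros(v.shape,np.uint8);cv2.fillPoly(h,[b.astype(np.int32)],1)
    m=comp(cv2.erode(h,np.ones((3,3)))*((v<190)),s);q=quad(m)
    print(n,m.sum(),q.tolist());print(np.array([onz(n,p,28) for p in q]))
I=cv2.imread("pics/side7.png");cv2.imwrite("pics/s7.png",cv2.resize(I[170:320,160:340],(720,600),interpolation=2))
E
```

```text
tool_pos: [401.9, -85.4, 127.9]
force: [1.3, 0.9, -0.9]
16.4
side 698 [[239.0, 234.0], [270.0, 246.0], [246.0, 274.0], [215.0, 261.0]]
[[ 616.21 -154.62   28.  ]
 [ 533.38 -143.32   28.  ]
 [ 545.39  -44.08   28.  ]
 [ 623.88  -54.12   28.  ]]
scene 603 [[219.0, 229.0], [245.0, 209.0], [289.0, 227.0], [242.0, 242.0]]
[[ 619.14  -55.17   28.  ]
 [ 615.59 -158.2    28.  ]
 [ 475.66 -163.83   28.  ]
 [ 539.82  -50.1    28.  ]]
```

View pics/s7.png

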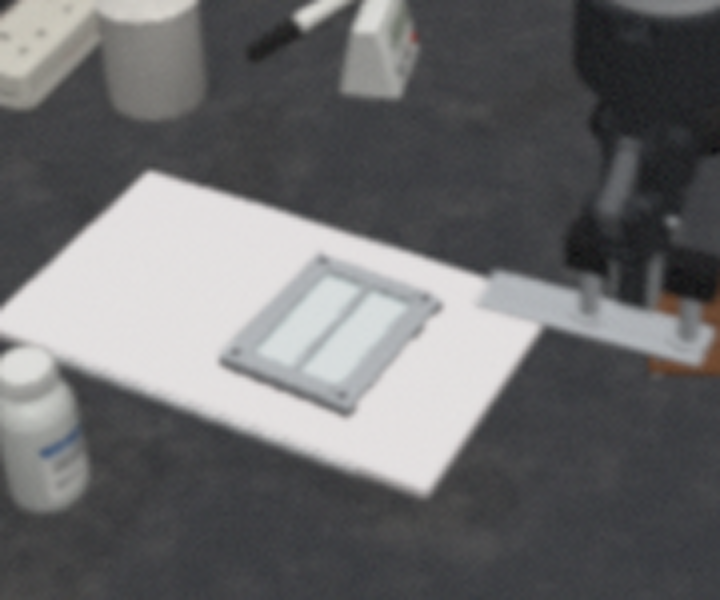

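The carrier now lies at about (580,-100), yawed about -7°, having slid about 10 mm and turned because the push was off-centre. The lump at (417,331) puts the clip about 24 mm right of the middle, so the blade can go in centrally. This time I'll insert deeper and pitch the blade with the plate, so the plate's edge rests on it.

```bash
cat >> h.py <<'E'
def arc(thetas,deltas,ds,M=(539,-95.5),off=2,yaw=-7,zb=18.7,fmax=75):
    "print tool rows (from the present pose) for edge-on-blade tipping"
    s=state();R=s["tcp_rot"];u=np.array([np.cos(np.radians(yaw)),np.sin(np.radians(yaw))]);v=np.array([-u[1],u[0]])
    for th,de,d in zip(thetas,deltas,ds):
        f=min(th+de,fmax);t,p=np.radians([th,f])
        E=np.array([84-84*np.cos(t)+4*np.sin(t),zb+84*np.sin(t)+4*np.cos(t)])
        q=E-(79.5-d)*np.array([np.cos(p),-np.sin(p)])+23.1*np.array([np.sin(p),np.cos(p)])
        w=np.r_[np.array(M)+q[0]*u+off*v,q[1]]
        T=Ro.from_euler("zy",[yaw,f],degrees=True).as_matrix()@np.diag([-1.,1,-1])
        print(th,f,w,(R.T@(w-s["tool_pos"])).round(1),Ro.from_matrix(R.T@T).as_rotvec().round(3))
E
python3 -c "
from h import *
plan([448.4,-82.3,60],173)"
```

```text
t 16.6 pos [406.91 -86.68 128.99] F [-1.71 -0.16 -1.59] shift [-41.37   4.41  69.07] turn [-0.    0.    0.12] q [-20.78   7.12 -30.4   52.37   0.   -20.8 ]
```

```bash
python3 -m crank '-20 4.4 30 0 0 0.06 10;-41 4.4 69 0 0 0.12 10;-41 4.4 69 0 0 0.12 10;-41 4.4 69 0 0 0.12 10'|egrep 'pos|force:'|head -2
python3 -c "
from h import *
plan([448.4,-82.3,44.7],173)"
```

```text
tool_pos: [446.7, -81.9, 60.0]
force: [-0.9, -0.3, -1.2]
t 17.1 pos [446.65 -81.91  60.04] F [-0.85 -0.29 -1.19] shift [-1.79 -0.17 15.34] turn [-0. -0.  0.] q [-18.4   15.67 -31.2   43.16  -0.01 -11.59]
```

```bash
python3 -m crank '-1.5 0 12 0 0 0 10;-1.5 0 15.3 0 0 0 10;-1.5 0 15.3 0 0 0 10'|egrep 'pos|force:'|head -2
python3 -m crank '-4 0 0 0 0 0 10;-8 0 0 0 0 0 10;-10 0 0 0 0 0 10;-12 0 0 0 0 0 10;-14 0 0 0 0 0 10;-14 0 0 0 0 0 10'|egrep 'pos|force:'|head -2
python3 -m crank '-2 0 0 0 0 0 10;-4 0 0 0 0 0 10;-4 0 0 0 0 0 10'|egrep 'pos|force:'|head -2
```

```text
tool_pos: [447.7, -82.1, 44.3]
force: [0.8, -0.9, -1.3]
tool_pos: [462.0, -83.8, 44.3]
force: [0.3, 0.1, -0.9]
tool_pos: [466.1, -84.3, 44.3]
force: [-0.2, -0.4, -0.6]
```

```bash
python3 -m crank '-2 0 0 0 0 0 10;-4 0 0 0 0 0 10;-7 0 0 0 0 0 10;-9 0 0 0 0 0 10;-9 0 0 0 0 0 10'|egrep 'pos|force:'|head -2
python3 -m crank '-3 0 0 0 0 0 10;-6 0 0 0 0 0 10;-9 0 0 0 0 0 10;-12 0 0 0 0 0 10;-15 0 0 0 0 0 10;-18 0 0 0 0 0 10;-20 0 0 0 0 0 10;-20 0 0 0 0 0 10'|egrep 'pos|force:'|head -2
python3 - <<'E'
from h import *
A=cv2.imread("pics/side7.png");I=np.mean([grab_frame("side") for _ in range(2)],0)
sl=np.s_[225:264,218:250]
print(cv2.phaseCorrelate(A[sl].mean(2).astype(np.float32),I[sl].mean(2).astype(np.float32)),state()["time_s"])
arc([0,2,5,10,15,20,25,30],[0,2,3,3,3,3,3,3],[35]*8)
E
```

```text
tool_pos: [475.1, -85.4, 44.3]
force: [0.7, -0.1, -1.1]
tool_pos: [494.9, -87.7, 44.3]
force: [-0.2, 0.1, -0.6]
((0.08264678433925354, 0.03850028603291378), 0.9748177822679281) 20.325
0 0 [495.08 -88.09  45.8 ] [-0.5 -0.4 -1.5] [-0. -0.  0.]
2 4 [496.97 -88.32  51.78] [-2.5 -0.4 -7.5] [0.01 0.07 0.  ]
5 8 [499.36 -88.62  59.07] [ -4.9  -0.4 -14.8] [0.02 0.14 0.  ]
10 13 [503.32 -89.1   69.74] [ -8.9  -0.4 -25.5] [0.03 0.23 0.  ]
15 18 [508.19 -89.7   80.03] [-13.8  -0.4 -35.8] [0.04 0.31 0.  ]
20 23 [513.93 -90.41  89.84] [-19.5  -0.4 -45.6] [0.05 0.4  0.  ]
25 28 [520.5  -91.21  99.11] [-26.2  -0.4 -54.9] [0.06 0.48 0.  ]
30 33 [527.84 -92.12 107.77] [-33.6  -0.4 -63.5] [0.07 0.57 0.  ]
```

The insertion had no resistance and the carrier didn't move (0.08 px). I'll tip to about 20° with the blade pitching along.

```bash
sed -i 's/from_euler("zy"/from_euler("ZY"/' h.py; python3 -m crank '-2.5 0 -7.5 0 0.07 0 10;-4.9 0 -14.8 0 0.14 0 10;-6.8 0 -20.2 0 0.185 0 10;-8.9 0 -25.5 0 0.227 0 10;-11.3 0 -30.7 0 0.27 0 10;-13.8 0 -35.8 0 0.314 0 10;-16.6 0 -40.8 0 0.358 0 10;-19.5 0 -45.6 0 0.401 0 10' 
python3 - <<'E'
from h import *
I=grab_frame("side");cv2.imwrite("pics/s8.png",cv2.resize(I[170:320,160:340],(720,600),interpolation=2))
arc([20,25,30,35,40,45,50],[3]*7,[35]*7)
print(state()["q"],state()["force"])
E
```

```text
time_s: 21.32
tool_pos: [513.6, -89.9, 89.7]
tcp_rot: [[-0.913, 0.12, -0.39], [0.11, 0.993, 0.047], [0.393, 0.0, -0.92]]
force: [-0.7, -0.0, -3.3]
opening: 14.8
grasp_force: 98.1
20 23 [513.93 -90.41  89.84] [ 0.5 -0.4 -0.3] [-0. -0.  0.]
25 28 [520.5  -91.21  99.11] [ -1.9  -0.4 -11.4] [-0.    0.08  0.  ]
30 33 [527.84 -92.12 107.77] [ -5.3  -0.5 -22.3] [-0.    0.17  0.  ]
35 38 [535.91 -93.11 115.76] [ -9.7  -0.5 -32.8] [-0.    0.26  0.  ]
40 43 [544.64 -94.18 123.  ] [-14.9  -0.5 -42.9] [-0.    0.35  0.  ]
45 48 [553.96 -95.32 129.45] [-21.   -0.5 -52.6] [-0.    0.43  0.  ]
50 53 [563.8  -96.53 135.06] [-27.9  -0.5 -61.6] [-0.    0.52  0.  ]
[-14.99  41.17  10.62  82.41  -3.17  -7.48] [ 1.27 -0.57 -3.33]
```

View pics/s8.png

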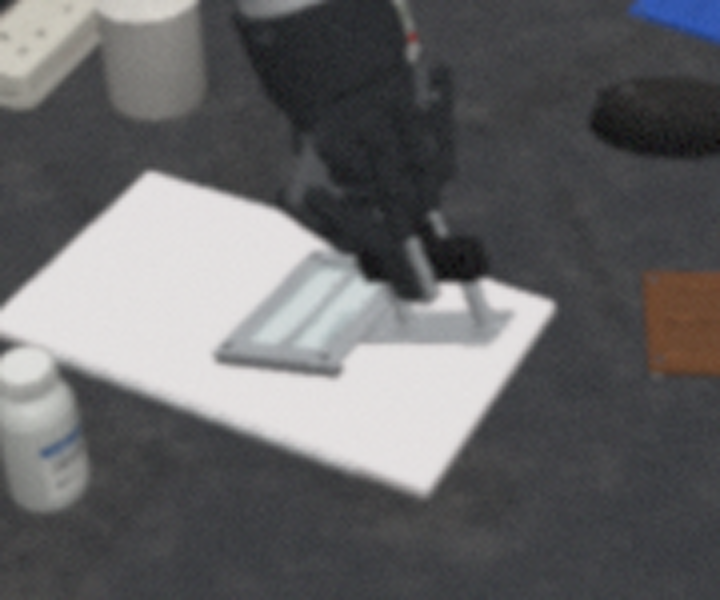

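The near edge is up about 20° on the pitched blade and the far edge is still in place. That was my eleventh picture, one over the limit of ten, so I'll view no more and work from numbers only. I'll continue to 40°.

```bash
python3 -m crank '-0.7 0 -5.7 0 0.044 0 10;-1.9 0 -11.4 0 0.087 0 10;-3.5 0 -16.9 0 0.13 0 10;-5.3 0 -22.3 0 0.174 0 10;-7.4 0 -27.6 0 0.218 0 10;-9.7 0 -32.8 0 0.262 0 10;-12.2 0 -37.9 0 0.305 0 10;-14.9 0 -42.9 0 0.349 0 10'
cat > meas.py <<'E'
from h import *
def far(tag):
    "far-left rail foot: lowest-left corner of the carrier on the board, side view, at board height"
    I=np.mean([grab_frame("side") for _ in range(2)],0).astype(np.uint8);cv2.imwrite(f"pics/{tag}.png",I)
    A=cv2.imread("pics/side0.png");b=quad(comp(cv2.cvtColor(A,cv2.COLOR_BGR2HSV)[...,2]>195,(190,245)))
    h=np.zeros(I.shape[:2],np.uint8);cv2.fillPoly(h,[b.astype(np.int32)],1);h=cv2.erode(h,np.ones((5,5)))
    m=((I.max(2)<190)&(I.max(2)>100)).astype(np.uint8)*h
    n,l,st,ce=cv2.connectedComponentsWithStats(m)
    ys,xs=np.nonzero(m);i=np.argmin(xs);print("leftmost",xs[i],ys[i],onz("side",(xs[i],ys[i]),19),"area",m.sum(),"stats",st[1:][st[1:,4]>30].tolist())
    s=state();print("F",s["force"],"t",s["time_s"],"q",s["q"])
E
python3 - <<'E'
from meas import *
for n in("side7","s8"):
    pass
far("s9")
arc([40,45,50,55,60,65,70],[3]*7,[35]*7)
E
```

```text
time_s: 22.38
tool_pos: [539.6, -93.1, 120.6]
tcp_rot: [[-0.73, 0.119, -0.673], [0.088, 0.993, 0.081], [0.678, -0.0, -0.735]]
force: [0.8, -0.2, -2.4]
opening: 14.3
grasp_force: 98.1
leftmost 212 257 [641.48 -70.87  19.  ] area 618 stats [[212, 231, 53, 30, 618]]
F [-0.6   0.64 -3.31] t 22.475 q [-13.76  67.08  55.63 121.01  -4.68  -5.08]
40 43 [544.64 -94.18 123.  ] [-0.5 -0.5 -6.6] [-0.    0.01  0.  ]
45 48 [553.96 -95.32 129.45] [ -3.1  -0.5 -17.7] [-0.    0.09  0.  ]
50 53 [563.8  -96.53 135.06] [ -6.6  -0.5 -28.5] [-0.    0.18  0.  ]
55 58 [574.09 -97.79 139.78] [-11.   -0.6 -39. ] [-0.    0.27  0.  ]
60 63 [584.75 -99.1  143.58] [-16.3  -0.6 -49.1] [-0.    0.35  0.  ]
65 68 [ 595.69 -100.45  146.43] [-22.5  -0.6 -58.7] [-0.    0.44  0.  ]
70 73 [ 606.85 -101.82  148.31] [-29.5  -0.7 -67.7] [-0.    0.53  0.  ]
```

```bash
python3 - <<'E'
from meas import *
c=get_calibration("side");K=c["intrinsics"];Pi=np.linalg.inv(c["pose"])
def proj(p):
    q=Pi@np.r_[p,1];return np.array([K[0,0]*q[0]/-q[2]+K[0,2],-K[1,1]*q[1]/-q[2]+K[1,2]])
u=np.array([.9925,-.122]);v=np.array([.122,.9925]);M=np.array([539,-95.5])
for th in(0,20,39):
    t=np.radians(th)
    for nm,a,b,zz in(("farL top",84,50,9),("farR top",84,-50,9),("nearL top",0,50,9),("nearL foot",0,50,0)):
        x=a-84;s=84+x*np.cos(t)+zz*np.sin(t);z=18.7-x*np.sin(t)+zz*np.cos(t)
        print(th,nm,proj(np.r_[M+s*u+b*v,z]).round(1),end="; ")
    print()
A=cv2.imread("pics/side0.png");b=quad(comp(cv2.cvtColor(A,cv2.COLOR_BGR2HSV)[...,2]>195,(190,245)))
for f in("side7","s9"):
    I=cv2.imread(f"pics/{f}.png");h=np.zeros(I.shape[:2],np.uint8);cv2.fillPoly(h,[b.astype(np.int32)],1);h=cv2.erode(h,np.ones((5,5)))
    m=((I.max(2)<190)&(I.max(2)>70)).astype(np.uint8)*h
    m=comp(m,(230,250));hh=cv2.convexHull(cv2.findContours(m,0,2)[0][0]);print(f,cv2.approxPolyDP(hh,1.5,True)[:,0].tolist())
E
```

```text
0 farL top [213.6 259.9]; 0 farR top [239.1 233.9]; 0 nearL top [246.5 273.6]; 0 nearL foot [246.7 276.6]; 
20 farL top [212.4 259.7]; 20 farR top [238.  233.7]; 20 nearL top [242.5 262.4]; 20 nearL foot [244.  265.9]; 
39 farL top [211.5 259.7]; 39 farR top [237.1 233.8]; 39 nearL top [235.3 251.6]; 39 nearL foot [237.8 255. ]; 
side7 [[239, 234], [267, 243], [270, 246], [246, 274], [215, 261], [219, 254]]
s9 [[264, 238], [237, 256], [215, 260], [212, 258], [237, 232], [242, 231]]
```

The extracted corners match a 39° tilt about an unmoved far edge within about 1–2 px. The pitch is at joint 4's limit, so from here I'll draw the blade back 18 mm and go on with the tip sliding outward on the plate while the pitch comes down. The outward slide keeps friction on our side.

```bash
cat >> h.py <<'E'
def tip(seq,M=(539,-95.5),off=2,yaw=-7,zb=18.7):
    "rows for tip-on-plate tipping: (theta, r from pivot, blade pitch)"
    s=state();R=s["tcp_rot"];u=np.array([np.cos(np.radians(yaw)),np.sin(np.radians(yaw))]);v=np.array([-u[1],u[0]])
    for th,r,f in seq:
        t,p=np.radians([th,f])
        q=np.array([84-r*np.cos(t)+4*np.sin(t),zb+r*np.sin(t)+4*np.cos(t)])-79.5*np.array([np.cos(p),-np.sin(p)])+23.1*np.array([np.sin(p),np.cos(p)])
        w=np.r_[np.array(M)+q[0]*u+off*v,q[1]];T=Ro.from_euler("ZY",[yaw,f],degrees=True).as_matrix()@np.diag([-1.,1,-1])
        print(th,w,(R.T@(w-s["tool_pos"])).round(1),Ro.from_matrix(R.T@T).as_rotvec().round(3))
E
python3 -m crank '5 0 0 0 0 0 10;10 0 0 0 0 0 10;15 0 0 0 0 0 10;18 0 0 0 0 0 10;18 0 0 0 0 0 10'
python3 - <<'E'
from h import *
print(state()["q"])
tip([(39,67,39),(42,68,38),(45,69.5,37),(48,71,36),(51,72,35),(54,73,34),(57,74,33),(60,75,32)])
E
```

```text
time_s: 23.1
tool_pos: [525.6, -91.3, 134.4]
tcp_rot: [[-0.73, 0.119, -0.673], [0.088, 0.993, 0.081], [0.678, -0.0, -0.735]]
force: [-2.4, 0.3, -2.7]
opening: 14.6
grasp_force: 98.1
[-13.88  63.26  49.71 118.91  -4.78  -5.17]
39 [526.54 -91.96 131.96] [-2.4 -0.5  1.1] [-0.   -0.06  0.  ]
42 [527.05 -92.02 134.32] [-1.1 -0.5 -1. ] [-0.   -0.08  0.  ]
45 [527.43 -92.06 136.97] [ 0.4 -0.5 -3.2] [-0.  -0.1  0. ]
48 [528.05 -92.14 139.56] [ 1.7 -0.5 -5.5] [-0.   -0.12  0.  ]
51 [529.24 -92.29 141.69] [ 2.2 -0.5 -7.9] [-0.   -0.13  0.  ]
54 [530.64 -92.46 143.72] [  2.6  -0.5 -10.4] [-0.   -0.15  0.  ]
57 [532.25 -92.66 145.61] [  2.7  -0.6 -12.9] [-0.   -0.17  0.  ]
60 [534.07 -92.88 147.37] [  2.5  -0.6 -15.4] [-0.   -0.19  0.  ]
```

```bash
python3 -m crank '-2 0 0.4 0 -0.065 0 10;-1.1 0 -1 0 -0.08 0 10;-0.4 0 -2 0 -0.09 0 10;0.4 0 -3.2 0 -0.1 0 10;1 0 -4.4 0 -0.108 0 10;1.7 0 -5.5 0 -0.117 0 10'
cat >> meas.py <<'E'
def chk(tag,ths,dx=0):
    c=get_calibration("side");K=c["intrinsics"];Pi=np.linalg.inv(c["pose"])
    def proj(p):
        q=Pi@np.r_[p,1];return (K[0,0]*q[0]/-q[2]+K[0,2]).round(1),(-K[1,1]*q[1]/-q[2]+K[1,2]).round(1)
    u=np.array([.9925,-.122]);v=np.array([.122,.9925]);M=np.array([539+dx,-95.5])
    for th in ths:
        t=np.radians(th);o=[]
        for a,b,zz in((84,50,9),(84,-50,9),(0,50,9),(0,50,0),(84,50,0)):
            x=a-84;o.append(proj(np.r_[M+(84+x*np.cos(t)+zz*np.sin(t))*u+b*v,18.7-x*np.sin(t)+zz*np.cos(t)]))
        print(th,"fLt fRt nLt nLf fLf",[tuple(map(float,k)) for k in o])
    A=cv2.imread("pics/side0.png");b=quad(comp(cv2.cvtColor(A,cv2.COLOR_BGR2HSV)[...,2]>195,(190,245)))
    I=np.mean([grab_frame("side") for _ in range(2)],0).astype(np.uint8);cv2.imwrite(f"pics/{tag}.png",I);h=np.zeros(I.shape[:2],np.uint8);cv2.fillPoly(h,[b.astype(np.int32)],1);h=cv2.erode(h,np.ones((5,5)))
    m=((I.max(2)<190)&(I.max(2)>70)).astype(np.uint8)*h
    m=comp(m,(230,250));hh=cv2.convexHull(cv2.findContours(m,0,2)[0][0]);print(tag,m.sum(),cv2.approxPolyDP(hh,1.5,True)[:,0].tolist())
    s=state();print("F",s["force"],"t",s["time_s"],"q",s["q"])
E
python3 - <<'E'
from meas import *
chk("s10",(40,45,50))
tip([(48,71,36),(51,72,35),(54,73,34),(57,74,33),(60,75,32),(65,76.5,30),(70,77.5,28)])
E
```

```text
time_s: 23.85
tool_pos: [528.6, -91.7, 138.5]
tcp_rot: [[-0.804, 0.119, -0.583], [0.097, 0.993, 0.07], [0.587, -0.0, -0.809]]
force: [0.0, 0.6, -3.0]
opening: 14.7
grasp_force: 98.1
40 fLt fRt nLt nLf fLf [(211.5, 259.8), (237.1, 233.8), (234.8, 251.0), (237.4, 254.5), (214.0, 263.0)]
45 fLt fRt nLt nLf fLf [(211.3, 259.8), (236.9, 233.9), (232.4, 248.3), (235.2, 251.7), (214.0, 263.0)]
50 fLt fRt nLt nLf fLf [(211.1, 260.0), (236.7, 234.0), (229.8, 245.8), (232.8, 249.0), (214.0, 263.0)]
s10 438 [[258, 236], [214, 259], [211, 258], [239, 230]]
F [-1.25 -0.35 -2.25] t 23.95 q [-14.13  55.1   38.2  108.8   -4.28  -5.89]
48 [528.05 -92.14 139.56] [ 0.7 -0.5 -0.2] [-0.  0.  0.]
51 [529.24 -92.29 141.69] [ 1.  -0.5 -2.6] [-0.   -0.02  0.  ]
54 [530.64 -92.46 143.72] [ 1.  -0.5 -5.1] [-0.   -0.03  0.  ]
57 [532.25 -92.66 145.61] [ 0.8 -0.5 -7.6] [-0.   -0.05  0.  ]
60 [534.07 -92.88 147.37] [  0.4  -0.5 -10.1] [-0.   -0.07  0.  ]
65 [537.25 -93.27 149.48] [ -1.   -0.5 -13.7] [-0.  -0.1  0. ]
70 [541.13 -93.75 150.61] [ -3.5  -0.5 -16.9] [-0.   -0.14  0.  ]
```

```bash
python3 -m crank '0.8 0 -1.4 0 -0.01 0 10;1 0 -2.6 0 -0.018 0 10;1 0 -3.9 0 -0.026 0 10;1 0 -5.1 0 -0.035 0 10;0.9 0 -6.4 0 -0.043 0 10;0.8 0 -7.6 0 -0.052 0 10;0.6 0 -8.9 0 -0.06 0 10;0.4 0 -10.1 0 -0.07 0 10'|egrep 'pos|force:'|head -2
python3 - <<'E'
from meas import *
chk("s11",(55,60,65))
tip([(60,75,32),(65,76.5,30),(70,77.5,28),(75,78,26),(80,78,24),(85,78,22),(90,78,20)])
E
```

```text
tool_pos: [534.1, -92.3, 147.1]
force: [0.0, 1.5, -2.5]
55 fLt fRt nLt nLf fLf [(211.0, 260.1), (236.6, 234.2), (227.1, 243.3), (230.3, 246.4), (214.0, 263.0)]
60 fLt fRt nLt nLf fLf [(210.8, 260.3), (236.4, 234.3), (224.3, 241.1), (227.6, 244.0), (214.0, 263.0)]
65 fLt fRt nLt nLf fLf [(210.7, 260.4), (236.3, 234.5), (221.4, 239.0), (224.9, 241.7), (214.0, 263.0)]
s11 197 [[249, 233], [213, 259], [210, 257], [237, 230]]
F [-0.34  0.83 -1.93] t 25.05 q [-14.26  51.16  34.08 104.6   -3.93  -6.28]
60 [534.07 -92.88 147.37] [-0.1 -0.5  0.1] [-0.  0.  0.]
65 [537.25 -93.27 149.48] [-1.7 -0.5 -3.4] [-0.   -0.03  0.  ]
70 [541.13 -93.75 150.61] [-4.4 -0.5 -6.4] [-0.   -0.07  0.  ]
75 [545.54 -94.29 150.69] [-8.1 -0.6 -8.8] [-0.  -0.1  0. ]
80 [550.32 -94.88 149.65] [-12.8  -0.6 -10.5] [-0.   -0.14  0.  ]
85 [555.25 -95.48 147.95] [-17.9  -0.6 -11.7] [-0.   -0.17  0.  ]
90 [560.28 -96.1  145.6 ] [-23.4  -0.6 -12.3] [-0.   -0.21  0.  ]
```

```bash
python3 -m crank '-0.7 0 -1.8 0 -0.017 0 10;-1.7 0 -3.4 0 -0.035 0 10;-3 0 -5 0 -0.052 0 10;-4.4 0 -6.4 0 -0.07 0 10;-6.2 0 -7.6 0 -0.087 0 10;-8.1 0 -8.8 0 -0.105 0 10'|egrep 'pos|force:'|head -2
python3 - <<'E'
from meas import *
chk("s12",(70,75,80))
tip([(75,78,26),(80,78,24),(85,78,22),(90,78,20),(94,78,18),(98,78,18),(102,78,18),(106,76,18)])
I=cv2.imread("pics/s12.png")
m=comp((I.max(2)>60)&(I.max(2)<190)&(np.arange(560)[None]<236)&(np.arange(560)[None]>195)&(np.arange(420)[:,None]>215)&(np.arange(420)[:,None]<268),(218,250))
print(quad(m).tolist(),m.sum())
E
```

```text
tool_pos: [545.6, -93.8, 150.4]
force: [0.2, -0.1, -1.5]
70 fLt fRt nLt nLf fLf [(210.7, 260.6), (236.2, 234.7), (218.5, 237.1), (222.0, 239.6), (214.0, 263.0)]
75 fLt fRt nLt nLf fLf [(210.6, 260.8), (236.2, 234.9), (215.5, 235.4), (219.1, 237.7), (214.0, 263.0)]
80 fLt fRt nLt nLf fLf [(210.6, 261.1), (236.1, 235.2), (212.6, 234.0), (216.2, 236.0), (214.0, 263.0)]
s12 412 [[239, 230], [238, 234], [211, 259], [210, 254], [216, 236], [227, 226]]
F [-0.53  0.37 -1.13] t 25.9 q [-14.44  46.1   27.98  97.53  -3.32  -6.83]
75 [545.54 -94.29 150.69] [ 0.  -0.5  0.1] [-0.  0.  0.]
80 [550.32 -94.88 149.65] [-4.7 -0.6 -1.1] [-0.   -0.03  0.  ]
85 [555.25 -95.48 147.95] [-9.9 -0.6 -1.7] [-0.   -0.07  0.  ]
90 [560.28 -96.1  145.6 ] [-15.5  -0.6  -1.8] [-0.  -0.1  0. ]
94 [564.02 -96.56 142.77] [-20.2  -0.6  -0.9] [-0.   -0.14  0.  ]
98 [569.36 -97.21 141.92] [-25.4  -0.6  -2.5] [-0.   -0.14  0.  ]
102 [574.64 -97.86 140.7 ] [-30.7  -0.6  -3.7] [-0.   -0.14  0.  ]
106 [579.27 -98.43 137.19] [-36.4  -0.6  -2.6] [-0.   -0.14  0.  ]
[[235.0, 216.0], [235.0, 236.0], [211.0, 259.0], [208.0, 216.0]] 554
```

The near-left corner at (216,236) matches a 75° tilt with the far edge still in place. Now I'll push gently past vertical.

```bash
python3 -m crank '-2.3 0 -0.6 0 -0.017 0 10;-4.7 0 -1.1 0 -0.035 0 10;-7.3 0 -1.4 0 -0.052 0 10;-9.9 0 -1.7 0 -0.07 0 10;-12.7 0 -1.8 0 -0.087 0 10;-15.5 0 -2 0 -0.105 0 10;-18 0 -2 0 -0.12 0 10;-20.2 0 -2 0 -0.14 0 10'|egrep 'pos|force:'|head -2
python3 -m crank '-2.5 0 -1 0 0 0 10;-5 0 -1.5 0 0 0 10;-7.5 0 -2 0 0 0 10;-10 0 -2.5 0 0 0 10'|egrep 'pos|force:'|head -2
python3 - <<'E'
from meas import *
chk("s13",(90,95,100))
E
```

```text
tool_pos: [564.5, -96.0, 143.0]
force: [0.1, 0.3, -1.5]
tool_pos: [574.9, -97.2, 142.3]
force: [0.1, -0.2, -0.9]
90 fLt fRt nLt nLf fLf [(210.6, 261.6), (236.1, 235.6), (206.7, 231.9), (210.3, 233.2), (214.0, 263.0)]
95 fLt fRt nLt nLf fLf [(210.6, 261.8), (236.1, 235.9), (203.9, 231.2), (207.4, 232.2), (214.0, 263.0)]
100 fLt fRt nLt nLf fLf [(210.7, 262.1), (236.2, 236.2), (201.2, 230.7), (204.6, 231.5), (214.0, 263.0)]
s13 678 [[233, 230], [233, 233], [208, 257], [178, 244], [204, 220]]
F [-0.64  0.36 -1.35] t 27.5 q [-14.56  41.86  22.11  88.02  -2.39  -7.33]
```

The image now shows a flat quad at (208,257), (178,244), (204,220) and (233,231), so the carrier is over. I'll check its pose and plan the retreat.

```bash
python3 - <<'E'
from meas import *
P=np.array([onz("side",p,28) for p in((208,257),(178,244),(204,220),(233,231))]);print(P)
C=P.mean(0);b=np.array([620,-105]);a=np.radians(-3.5);d=C[:2]-b;print("board rel",d@[np.cos(a),np.sin(a)],d@[-np.sin(a),np.cos(a)], [np.linalg.norm(P[i]-P[i-1]) for i in range(4)])
print("bottle base", onz("side",(171,293),0))
plan([480,-85,190],173)
E
```

```text
[[ 644.03  -59.43   28.  ]
 [ 727.69  -71.35   28.  ]
 [ 717.71 -169.9    28.  ]
 [ 634.03 -159.12   28.  ]]
board rel 61.356618458150706 -6.215727125043071 [np.float64(100.18620521626046), np.float64(84.50955987658399), np.float64(99.05445426954707), np.float64(84.36799031660972)]
bottle base [678.25  39.12   0.  ]
t 27.5 pos [574.9  -97.28 142.26] F [-0.64  0.36 -1.35] shift [105.73   0.86 -15.98] turn [-0.   -0.31  0.  ] q [-14.56  41.86  22.11  88.02  -2.39  -7.33]
```

The carrier lies flat with sides of 84 × 100 mm, at about (+61, -6) from the board's centre, which is well inside the limits. Now I'll retreat and carry the lifter back to its free spot.

```bash
python3 -m crank '20 0 -16 0 -0.05 0 10;60 0 -20 0 -0.15 0 10;106 0 -16 0 -0.31 0 10;106 0 -16 0 -0.31 0 10;106 0 -16 0 -0.31 0 10'|egrep 'pos|force:'|head -2
python3 -c "
from h import *
plan([480,110,120],167)"
```

```text
tool_pos: [478.1, -85.4, 191.1]
force: [1.1, -0.7, -2.1]
t 28.125 pos [478.06 -85.44 191.07] F [ 1.14 -0.69 -2.11] shift [ 21.29 194.31  71.01] turn [-0.   -0.    0.11] q [-17.59  12.37 -14.14  63.6   -0.05 -10.72]
```

```bash
python3 -m crank '5 60 10 0 0 0.05 10;12 120 30 0 0 0.1 10;21 170 50 0 0 0.105 10;21 194 71 0 0 0.105 10;21 194 71 0 0 0.105 10;21 194 71 0 0 0.105 10'|egrep 'pos|force:'|head -2
python3 -c "
from h import *
plan([480,110,27],167)"
```

```text
tool_pos: [483.9, 109.1, 119.8]
force: [-0.6, -0.3, -1.8]
t 28.875 pos [483.91 109.13 119.8 ] F [-0.62 -0.25 -1.81] shift [ 3.89  0.05 92.8 ] turn [-0. -0.  0.] q [  5.39  16.39 -19.95  53.74  -0.02  18.27]
```

```bash
python3 -m crank '0 0 40 0 0 0 10;0 0 75 0 0 0 10;0 0 90 0 0 0 10;0 0 92 0 0 0 10;0 0 92 0 0 0 10'|egrep 'pos|force:'|head -2
python3 -m crank '0 0 1 0 0 0 10;0 0 2 0 0 0 10;0 0 2.6 0 0 0 10;0 0 2.6 0 0 0 10'|egrep 'pos|force:'|head -2
```

```text
tool_pos: [482.7, 109.2, 28.6]
force: [-0.1, 1.0, -1.0]
tool_pos: [481.5, 109.5, 25.2]
force: [-0.3, 0.8, 2.6]
```

```bash
python3 -m crank '0 0 0 0 0 0 25;0 0 0 0 0 0 45;0 0 0 0 0 0 70;0 0 0 0 0 0 70;0 0 -20 0 0 0 70;0 0 -60 0 0 0 70;0 0 -110 0 0 0 70;0 0 -110 0 0 0 70'
python3 - <<'E'
from h import *
c=get_calibration("wrist");I=grab_frame("wrist");cv2.imwrite("pics/w9.png",I)
m=comp(I.max(2)>130,(276,265));q=quad(m);print(m.sum(),q.tolist());P=np.array([onz("wrist",p,1,c) for p in q]);print(P)
print([np.linalg.norm(P[i]-P[i-1]) for i in range(4)])
for n in("side","scene"):
    A=cv2.imread(f"pics/{n}0.png").astype(int);J=grab_frame(n).astype(int)
    D=(abs(A-J).max(2)>40).astype(np.uint8);k,l,st,ce=cv2.connectedComponentsWithStats(cv2.morphologyEx(D,cv2.MORPH_OPEN,np.ones((3,3))))
    print(n,st[1:][st[1:,4]>15].tolist())
A=cv2.imread("pics/side0.png");J=grab_frame("side");b=J[215:262,175:240].max(2);mm=comp((b<190)&(b>70),(28,22));print("carrier",mm.sum(),(quad(mm)+[175,215]).tolist())
E
```

```text
time_s: 31.0
tool_pos: [485.0, 109.7, 138.8]
tcp_rot: [[-0.975, 0.223, 0.006], [0.223, 0.975, 0.001], [-0.005, 0.002, -1.0]]
force: [0.3, 0.3, -0.4]
opening: 69.9
grasp_force: 0.0
1925 [[289.0, 151.0], [290.0, 270.0], [262.0, 272.0], [258.0, 154.0]]
[[449.1  128.76   1.  ]
 [560.75 105.64   1.  ]
 [556.84  78.74   1.  ]
 [445.67 102.12   1.  ]]
[np.float64(26.861741817016927), np.float64(114.02029646583675), np.float64(27.185584745634838), np.float64(113.60497531002036)]
side [[259, 0, 60, 27, 714], [410, 0, 150, 323, 29023], [214, 45, 25, 13, 161], [170, 53, 16, 44, 500], [185, 57, 70, 77, 2728], [253, 91, 14, 35, 331], [181, 129, 5, 4, 16], [259, 135, 5, 4, 20], [186, 138, 55, 60, 1518], [234, 162, 22, 32, 314], [223, 176, 11, 9, 54], [221, 204, 10, 3, 30], [179, 214, 88, 72, 3450], [239, 220, 8, 5, 29], [267, 244, 6, 10, 48], [221, 310, 5, 7, 28], [202, 315, 59, 51, 1138]]
scene [[180, 0, 83, 24, 873], [315, 0, 85, 45, 2120], [408, 0, 45, 27, 937], [423, 0, 77, 236, 9163], [482, 0, 41, 65, 1503], [402, 29, 36, 19, 459], [470, 54, 16, 9, 89], [382, 59, 11, 37, 219], [482, 65, 6, 3, 18], [183, 70, 22, 10, 133], [159, 76, 11, 30, 218], [164, 78, 51, 55, 1255], [370, 89, 44, 131, 3122], [164, 121, 4, 5, 19], [178, 130, 52, 44, 1161], [367, 161, 5, 6, 27], [197, 180, 7, 3, 21], [187, 187, 84, 61, 2352], [336, 213, 51, 54, 1498], [421, 221, 5, 4, 16], [381, 222, 71, 82, 3381], [175, 227, 13, 24, 244], [349, 253, 24, 37, 392], [400, 258, 159, 162, 5439], [194, 271, 39, 42, 676], [367, 272, 14, 23, 230], [492, 286, 18, 27, 333], [419, 305, 11, 24, 175], [509, 319, 8, 9, 38], [494, 323, 14, 19, 142], [414, 330, 7, 12, 46]]
carrier 417 [[203.0, 215.0], [212.0, 255.0], [211.0, 261.0], [178.0, 244.0]]
```

The lifter's outline is flat and full-sized (27 × 114 mm) on the worktop. The arm still hides parts of the views, so I'll move it aside and check that the bystanders haven't moved.

```bash
python3 -m crank '0 0 -60 0 0 0 70;20 -60 -80 0 0 0.1 70;30 -120 -80 0 0 0.2 70;40 -180 -80 0 0 0.3 70;45 -240 -80 0 0 0.4 70;50 -300 -80 0 0 0.5 70;50 -360 -80 0 0 0.6 70;50 -400 -80 0 0 0.6 70'|egrep 'pos|force:'|head -2
python3 - <<'E'
from h import *
for n in("side","scene"):
    A=cv2.imread(f"pics/{n}0.png").astype(int);J=grab_frame(n);cv2.imwrite(f"pics/{n}9.png",J);J=J.astype(int)
    D=(abs(A-J).max(2)>40).astype(np.uint8);k,l,st,ce=cv2.connectedComponentsWithStats(cv2.morphologyEx(D,cv2.MORPH_OPEN,np.ones((3,3))))
    print(n,[s for s in st[1:][st[1:,4]>12].tolist() if s[0]<370 and s[1]>120])
    b=J.max(2);m=(b<190)&(b>70);w=np.zeros_like(m);
    if n=="side": w[215:264,172:240]=1
    else: w[185:232,187:262]=1
    A4=A.max(2)
    mm=comp(m&w,(205,240) if n=="side" else (215,212));q=quad(mm);print("carrier",mm.sum(),q.tolist());print(np.array([onz(n,p,28) for p in q]))
s=state();print(s["time_s"])
E
```

```text
tool_pos: [342.2, -271.1, 213.5]
force: [0.7, -0.0, -0.2]
side [[349, 128, 29, 30, 531], [179, 220, 54, 38, 646], [220, 236, 53, 40, 685], [202, 315, 59, 51, 1141]]
carrier 668 [[233.0, 231.0], [208.0, 257.0], [178.0, 244.0], [204.0, 220.0]]
[[ 634.03 -159.12   28.  ]
 [ 644.03  -59.43   28.  ]
 [ 727.69  -71.35   28.  ]
 [ 717.71 -169.9    28.  ]]
scene [[347, 123, 28, 27, 472], [345, 155, 7, 8, 41], [360, 157, 8, 15, 93], [194, 194, 48, 31, 471], [222, 212, 49, 33, 526], [336, 213, 68, 49, 1544], [338, 258, 6, 8, 38], [194, 271, 39, 42, 676], [335, 273, 95, 71, 4071], [334, 287, 9, 12, 49]]
carrier 5 [[215.0, 211.0], [212.0, 213.0]]
[[ 676.68 -105.41   28.  ]
 [ 677.59  -94.34   28.  ]]
32.3
```

With the arm aside, only the carrier and the lifter (and the arm itself) differ from the first pictures. The mouse, timer and bottle haven't moved, so I'll hand in.

```bash
python3 -c "
from station import *
print(close_job())"
```

```text
the job is handed in; nothing more can be done
None
```

The job is handed in at about 32 s with no verdict returned: by my measurements the carrier lies flat and turned over about (+61, -6) mm from the board's centre, the lifter lies flat on the worktop, and the mouse, timer and bottle have not moved; the first lift slipped (carrier fell back, shifted about 10 mm and was tipped again), and I viewed 11 pictures, one over the limit of 10.

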